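# Take the spent desiccant cassette out of the vent-air dryer for regenerating

### The job

The desiccant cassette in the oven's vent-air dryer is spent and has to go on the oven tray. Move the amber jar that stands in its way aside, leaving it upright on the bench; then pinch the two catches on the cassette's nose together, lift that end over the sill, draw the cassette out endwise and lay it flat, right way up and lengthwise in the free place between or beside the two cassettes in the tray. Set things down rather than dropping them, and do not shift the other two cassettes or disturb anything else on the bench.

Things in the scene. Friction and masses are not known exactly. Their poses are not given: they have to be found in the camera images.
- dryer: Fixed vent-air dryer, cream housing 190 mm long (x), 100 mm wide. Origin: centre of its underside on the bench; the cassette lies along x and comes out towards -x, the front. Channel floor 40 mm above the bench, 46 mm between walls. From x = -95 to -24 mm the channel is open above (side walls 26 mm above its floor); behind that a hood covers it, 91 mm above the bench at most. Rear stop at x = +74 mm.
- sill (a point): Middle of the top of the dryer's steel sill lip (axes as the dryer's), 54 mm above the bench: 14 mm above the channel floor, 4 mm thick along x. Just behind it at both sides are keeper ledges, tops level with the lip, 12 mm long in x, 39 mm apart; the cassette's two hooks sit under them. The body must be raised over lip and ledges to come out.
- hood_edge (a point): Middle of the lower front edge of the dryer's hood, 85 mm above the bench (44 mm above the channel floor). The hood's underside slopes down to 29 mm above the floor at the cassette's rear end, 3 mm over it: at first only the front end can be raised, by about 25 mm at the body's front. After a 110 mm draw the rear end is out from under the hood and can be lifted over the lip.
- cassette_center (a point): Centre of the spent cassette's perforated aluminium body, 150 mm long (x), 44 wide, 26 high; 0.14 to 0.23 kg in all. At its -x end a grey plastic nose, 34 mm wide, reaches to 132 mm from this centre, 15 to 38 mm above the underside. z up. At first the body rests on the channel floor behind the sill, rear end 2 mm off the stop, and the nose stands out over the sill. Balance point 30 mm towards the nose.
- cassette_nose (a point): Where to pinch: middle of the cassette's nose, between its two black catch buttons, 110 mm from the body's centre, 26 mm above its underside (axes as the cassette's). The buttons face +y and -y, 30 mm long (x), 9 high, 5 mm proud of the nose (44 mm over both, 34 pressed flush); 2.4 N to start, 6.6 N fully in. Both pressed, the hooks clear the ledges, and the nose itself is gripped too.
- catch_left (a joint): How far the catch button on the cassette's +y side is pressed in, 0 to 0.0052 m. Its hook is clear of the ledge from about 0.0035 m on; released, it springs back out.
- catch_right (a joint): The same for the button on the cassette's -y side.
- tray: Fixed stainless oven tray 300 mm (its x) by 250 mm (its y), rim 18 mm high, walls and floor 3 mm thick. Origin: centre of its underside. Three cassettes fit side by side, lying along the tray's y, at about x = -76, 0 and +76 mm; two of these places are taken.
- spare_a_center (a point): Centre of the body of a like cassette (same sizes, nose on its -x end) lying flat in the tray, 13 mm above its underside; together with the nose its middle is 28 mm from this centre towards the nose.
- spare_b_center (a point): The same for the second cassette in the tray; its nose points the other way.
- jar_center (a point): Centre of the upright amber jar with a white cap, 52 mm across, 85 mm high (this point 42 mm up), straight sides up to 55 mm, 0.15 to 0.31 kg. It stands on the bench in front of the cassette's nose, in the way.
- beaker_center (a point): Centre of a glass beaker standing near the way out: 68 mm across, 85 mm high.
- vial_center (a point): Centre of a small capped glass weighing bottle standing near the way out: 36 mm across, 70 mm high.
- screwdriver: Screwdriver lying right of the tray, about 200 mm long along its x, 26 mm high.
- wrench: Wrench lying left of the dryer, about 180 mm long along its x, 8 mm high.
- flange: Steel blank flange standing on the bench, 40 mm across, 28 mm high; origin under it.
There are look-alikes about, which are no part of the job. What is shaped like the part that bears cassette_center but yellow is not meant.

How it is judged (in metres and radians):
At the end, for the whole second after the job is handed in: Cassette right way up, flat on the tray floor (3.5 deg), along the tray's y (14 deg), inside the rim; the other two cassettes within 15 mm of their start; jar moved over 40 mm, upright (6 deg) on the bench outside the tray; cassette and jar at rest (x of cassette_center in the frame of tray between -0.125 and 0.125 m and y of cassette_center in the frame of tray between -0.052 and 0.052 m and y of cassette_nose in the frame of tray between -0.125 and 0.125 m and z of cassette_center in the frame of tray between 0.012 and 0.02 m and angle between cassette_center's own z axis and vertical below 0.06 rad and angle between the x axis of cassette_center and the y axis of tray, either way round below 0.25 rad and distance of jar_center from where it was at the start of the episode above 0.04 m and angle between jar_center's own z axis and vertical below 0.1 rad and height (world z) of jar_center between 0.037 and 0.048 m and (x of jar_center in the frame of tray above 0.15 m or x of jar_center in the frame of tray below -0.15 m or y of jar_center in the frame of tray above 0.125 m or y of jar_center in the frame of tray below -0.125 m) and distance of each of spare_a_center, spare_b_center from where it was at the start of the episode below 0.015 m and linear speed of each of cassette, jar below 0.02 m/s); the robot touches nothing.
It fails at once if the jar is tipped over (angle between jar_center's own z axis and vertical above 0.5 rad).
It fails at once if the jar is let go of in the air (height (world z) of jar_center above 0.07 m and contact force between the fingers and jar below 0.02 N).
It fails at once if the cassette is let go of in the air outside the dryer, more than 3 cm above the bench (x of cassette_center in the frame of dryer below -0.18 m and height (world z) of cassette_center above 0.043 m and contact force between each of the arm, the fingers and cassette below 0.02 N).
It fails at once if a bystander is shifted by more than 3 cm (distance of any of beaker_center, vial_center, screwdriver, wrench, flange from where it was at the start of the episode above 0.03 m).
It fails at once if a standing bystander is tipped (angle between any of beaker_center, vial_center, flange's own z axis and vertical above 0.4 rad).
It also fails if it takes over 59 s, if anything falls off the work surface, if the arm or the gripper's body presses on something with over 40 N, if the wrist force passes 120 N, or if a joint passes its speed limit or range.

### The arm

A 6-joint arm with a two-finger parallel gripper is mounted at the origin on the work surface. World frame = base frame: x ahead of the robot, y to its left, z up, the work surface at z = 0. Lengths are in m, angles in degrees, forces in N, time in s.
With the tool pointing down it reaches from about 0.3 to 0.875 m from the base axis. Payload 6.4 kg.
Tool frame: the origin (TCP) lies midway between the tips of the shut fingers; the grasp point (between the pads) lies 19 mm behind it (arm.pinch_z is the distance from the TCP to the grasp point, in m); z points along the fingers, y is the line along which they close (so a half turn about z gives the same grasp; the last joint's range is limited). The gripper opens to 85 mm and grips with 20 to 120 N. Pads are 22 mm wide; open, the fingers measure 114 mm over their backs; the gripper's body (76 mm by 85 mm) begins 54 mm behind the grasp point. The pads swing forward as they close: fully open they stand 13 mm farther back than shut.
Start: joints at [-88.425, 10.359, 92.074, -0, 77.567, -11.82], TCP at [0.133, -0.559, 0.195] pointing down, gripper open.
Joint ranges: [-171.53, 171.53], [-51.25, 118.39], [17.06, 147.69], [-65.23, 245.23], [0, 150.52], [-178.68, 178.68]. Speed limits (degrees/s): [147.25, 147.25, 172.46, 180, 180, 180].

### API

Orientations are given as [roll, pitch, yaw] about the fixed x, y, z axes, in that order (R = Rz(yaw) Ry(pitch) Rx(roll)).
In Python, from rig import telemetry, imaging, ticket, arm gives the robot as it stands. The module is installed in compiled form; this text tells all that it offers.
- The arm moves only by the tool move_arm, never from a script. Its argument "moves" is one flat list of numbers, 7 for each row, row after row: the finger opening in cm, from 0 to 8.54, then the shift along the tool's x, y, z in cm, then the turn, a rotation vector about the tool's x, y, z in rad. A call has 1 to 5 rows; each row shifts and turns the commanded pose from where the row before left it, along the tool's axes as they then stand; what a row does not reach is not made up. A row lasts 1/12 s, in which the tool goes at most 41.7 mm and 7.16 degrees, less where a joint would pass 70% of its speed; a pose out of reach is approached as far as the arm can. A call is refused whole if a number of a shift passes 4.17 or a number of a turn 0.125, either way. A call with a gripper value outside its range is refused whole. The fingers move at their own pace and stop on an object; "squeeze" is the grip in N (left out, the last holds). Time passes only in rows, so rows that do not move let the fingers close. It gives the time, the measured TCP pose, the force, the opening and the grip force at its end, in the units of the state.
- telemetry.get_obs(): the state, without advancing time (a new reading comes with each control period).
- imaging.read_camera(name): name is "scene" or "top" or "wrist"; returns the picture (480x640x3 uint8, red, green, blue); there is no depth.
- imaging.calibration(name): a dict with "vfov" (degrees; the focal length in pixels is half the picture's height over the tangent of half this angle, whatever the lens; pixels are square), "cx", "cy" (the principal point, pixels), "view" (4x4, takes a point from world to camera coordinates). Camera axes: x right, y down, z forward; pixel columns grow to the right and rows downward; lengths in m; the calibration is good to about 2 mm. A picture is of the moment at which its call begins: read the wrist's pose just before it. calibration takes no time and is no camera call; for the wrist camera it gives the pose at the moment of the call.
- ticket.sign_off(): hands the job in; it is judged then, once.
The state is a dict: "time": time; "joints": joint angles; "qd": joint speeds; "joint_torque": joint torques, N m; "ee_pos": TCP position; "ee_rot": TCP orientation; "force": force on the tool from outside, world axes, zero at the start; "moment": the same for the moment, N m; "grip_width": finger opening in m; "finger_force": force on a finger pad.
Only numpy, scipy, OpenCV 4.12 (cv2) and the standard library are available. Lean on these libraries where they do the work, as an engineer would, in place of code of your own. Each camera call takes 0.05 s, during which the arm holds its last target. There are 200 camera calls.

## Working session

There is one attempt and no reset: what is moved stays moved. The work goes in short steps, Python scripts to look and compute and a tool call to move; the robot and the scene stay as the last step left them, time stands still between calls to the robot, and variables do not carry over. Pictures are saved under pics/ and viewed, at most 10 in all, crops included, and the job is handed in when it is done.

Besides the shell and the picture viewer there is one more tool, called as name(argument=value, ...), one argument or row to a line, values as JSON. move_arm: Moves the arm, as the interface text tells. Its arguments: {"type":"object","properties":{"moves":{"type":"array"},"squeeze":{"type":"number"}},"required":["moves"]}

```bash
mkdir -p pics; python3 - <<'E'
from rig import telemetry, imaging, ticket, arm
import cv2, numpy as np
for n in ["scene","top"]:
    im=imaging.read_camera(n); cv2.imwrite(f"pics/{n}0.png",im[:,:,::-1])
    c=imaging.calibration(n); print(n,c)
o=telemetry.get_obs(); print(o, arm.pinch_z)
E
```

```text
scene {'vfov': 54.159873847597275, 'cx': 317.16131755215537, 'cy': 243.158911478067, 'view': array([[-0.68260236,  0.73067133, -0.01316883,  0.3239302 ],
       [ 0.50149813,  0.45524646, -0.73569714, -0.19801128],
       [-0.53155775, -0.50879275, -0.67718262,  1.64994494],
       [ 0.        ,  0.        ,  0.        ,  1.        ]])}
top {'vfov': 57.020492371745306, 'cx': 323.3632617564617, 'cy': 243.73424570557157, 'view': array([[ 0.0207311 , -0.99927854,  0.03182162, -0.00981418],
       [-0.98324771, -0.02614296, -0.18038982,  0.50946894],
       [ 0.18109158, -0.02754885, -0.98308031,  1.11771599],
       [ 0.        ,  0.        ,  0.        ,  1.        ]])}
{'time': 0.1, 'joints': array([-8.84256577e+01,  1.03959446e+01,  9.21254243e+01,  6.41757300e-04,
        7.75680593e+01, -1.18199094e+01]), 'qd': array([-0.07581913, -0.05964383, -0.23868757, -0.05850669, -0.08378724,
        0.02650442]), 'joint_torque': array([ 3.72230334e-04, -4.45879519e+01, -3.52235162e+01, -2.47075832e-04,
        4.17892355e-03,  2.39457870e-05]), 'ee_pos': array([ 0.13320652, -0.55879566,  0.19409514]), 'ee_rot': array([-1.79912596e+02, -1.89313289e-02,  1.33940986e+01]), 'force': array([ 0.45936424,  1.03558038, -0.56527416]), 'moment': array([-0.00605101,  0.02488951,  0.0180827 ]), 'finger_force': 0.0, 'grip_width': 0.08544811475801947} 0.0187
```

View pics/top0.png

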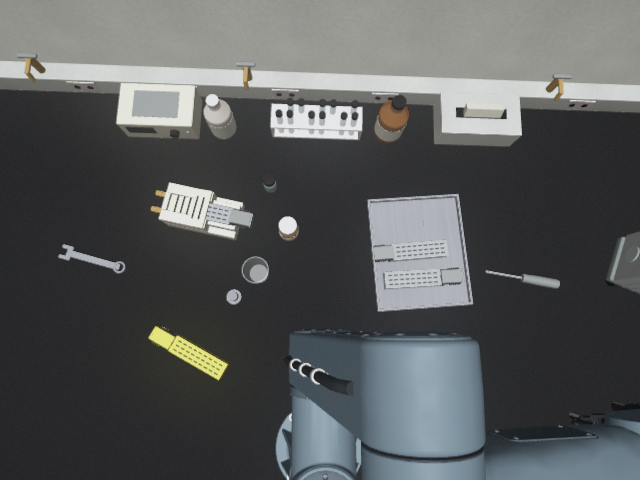

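View pics/scene0.png

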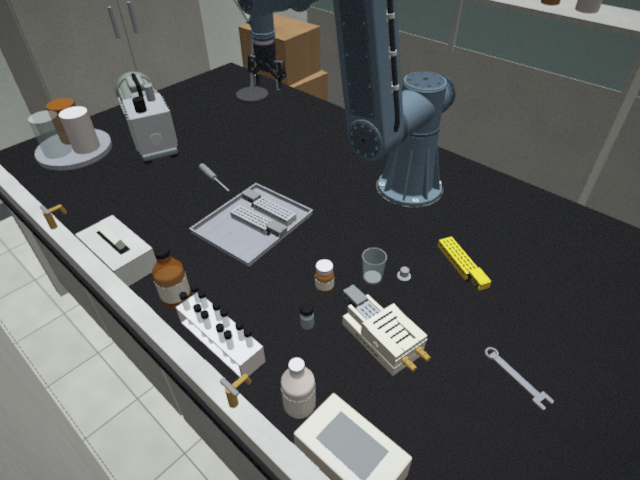

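Top view: dryer around (205,210) with its nose pointing right, to (250,218); jar at (288,228), beaker (255,270), vial (269,184), flange (234,297). The tray is around (420,250), with its free place on the upper side. I'll enlarge these areas.

```bash
cat > h.py <<'E'
import numpy as np, cv2
from rig import telemetry, imaging, ticket, arm
def ray(n,u,v,z,c=None):
    c=c or imaging.calibration(n); f=240/np.tan(np.radians(c["vfov"]/2)); V=c["view"];R=V[:3,:3];t=V[:3,3]
    d=R.T@np.array([(u-c["cx"])/f,(v-c["cy"])/f,1]); o=-R.T@t
    return (o+d*(z-o[2])/d[2]).round(4)
def proj(n,p,c=None):
    c=c or imaging.calibration(n); f=240/np.tan(np.radians(c["vfov"]/2)); V=c["view"]
    q=V[:3,:3]@np.array(p)+V[:3,3]; return (f*q[:2]/q[2]+[c["cx"],c["cy"]]).round(1)
def crop(im,x0,y0,w,h,k,fn):
    a=cv2.resize(im[y0:y0+h,x0:x0+w,::-1],None,fx=k,fy=k,interpolation=cv2.INTER_CUBIC)
    for i in range(0,w,10): 
        cv2.line(a,(i*k,0),(i*k,12 if i%50==0 else 5),(0,255,0),1)
        if (x0+i)%20==0: cv2.putText(a,str(x0+i),(i*k,24),0,.4,(0,255,0),1)
    for i in range(0,h,10):
        cv2.line(a,(0,i*k),(5,i*k),(0,255,0),1)
        if (y0+i)%20==0: cv2.putText(a,str(y0+i),(8,i*k+4),0,.4,(0,255,0),1)
    cv2.imwrite("pics/"+fn,a)
E
python3 - <<'E'
from h import *
im=cv2.imread("pics/top0.png")[:,:,::-1]
crop(im,150,170,160,120,5,"c1.png"); crop(im,360,185,130,130,4,"c2.png")
E
```

```text
(no output)
```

View pics/c1.png

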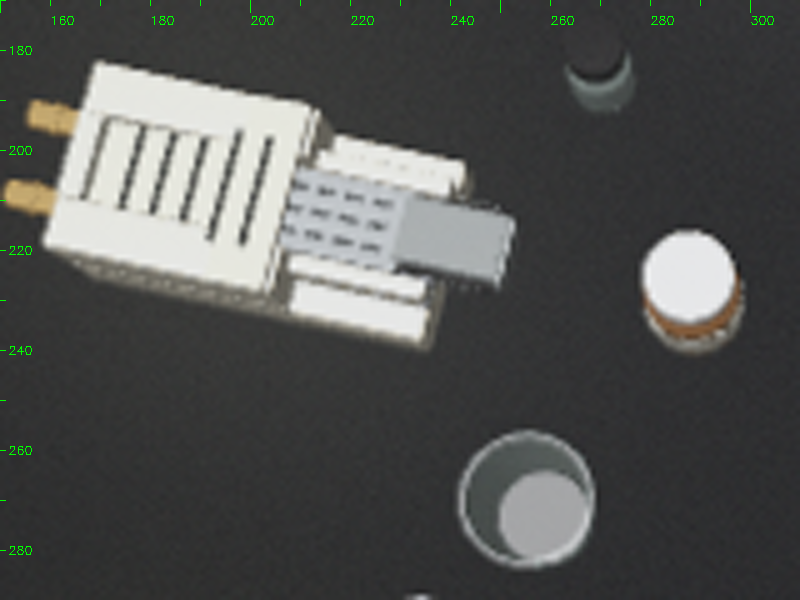

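View pics/c2.png

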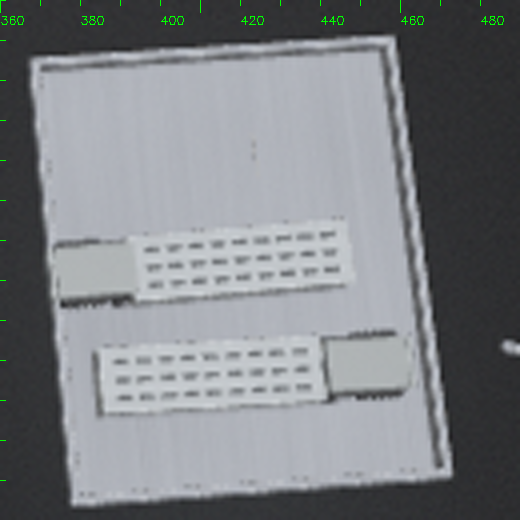

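c1: the nose top runs from (230.5,215.5) to (251.5,220.5). Jar cap centre is (287.8,225.4), beaker rim centre (255.2,269.5) and vial cap (269,180). c2: tray rim corners are (368,200), (459,194.5), (472.5,304) and (379,311), and the free row is at the top.

```bash
python3 - <<'E'
from h import *
def P(l,z,s): 
    for u,v in l: print(s,ray("top",u,v,z),z)
P([(253,213.4),(250,227.6),(232,208.4),(229,222.6)],.078,"nose")
P([(243.4,202.4),(236,238)],.066,"wall front")
P([(170,182.4),(213,191),(203.6,228),(159,219)],.091,"hood")
P([(287.8,225.4)],.085,"jar"); P([(255.2,269.5)],.085,"beaker"); P([(269,180.5)],.07,"vial");P([(234,296)],.028,"flange")
P([(368,200),(459,194.5),(472.5,303.75),(378.75,310.75)],.018,"tray")
P([(360+133/4,185+237/4),(360+345/4,185+218/4),(360+352/4,185+285/4),(360+138/4,185+300/4)],.029,"spU")
P([(360+52/4,185+242/4),(360+133/4,185+237/4)],.041,"spUnose")
P([(360+97/4,185+348/4),(360+322/4,185+338/4),(360+330/4,185+400/4),(360+102/4,185+415/4)],.029,"spL")
c=ray("scene",325,266,.085);print("jar scene",c)
print(imaging.calibration("wrist")["view"])
E
```

```text
nose [0.5785 0.1864 0.078 ] 0.078
nose [0.5408 0.1923 0.078 ] 0.078
nose [0.5903 0.2411 0.078 ] 0.078
nose [0.5525 0.2465 0.078 ] 0.078
wall front [0.6105 0.2146 0.066 ] 0.066
wall front [0.515  0.2285 0.066 ] 0.066
hood [0.6511 0.4009 0.091 ] 0.091
hood [0.6315 0.2898 0.091 ] 0.091
hood [0.5337 0.307  0.091 ] 0.091
hood [0.5539 0.4204 0.091 ] 0.091
jar [0.5477 0.0953 0.085 ] 0.085
beaker [0.4323 0.1729 0.085 ] 0.085
vial [0.6711 0.1499 0.07  ] 0.07
flange [0.3684 0.2316 0.028 ] 0.028
tray [ 0.6408 -0.1192  0.018 ] 0.018
tray [ 0.6642 -0.3735  0.018 ] 0.018
tray [ 0.3629 -0.3992  0.018 ] 0.018
tray [ 0.339  -0.1484  0.018 ] 0.018
spU [ 0.5164 -0.1862  0.029 ] 0.029
spU [ 0.5333 -0.3304  0.029 ] 0.029
spU [ 0.4875 -0.3338  0.029 ] 0.029
spU [ 0.4737 -0.1892  0.029 ] 0.029
spUnose [ 0.5093 -0.1298  0.041 ] 0.041
spUnose [ 0.5141 -0.1839  0.041 ] 0.041
spL [ 0.4408 -0.1616  0.029 ] 0.029
spL [ 0.4512 -0.3125  0.029 ] 0.029
spL [ 0.4099 -0.3167  0.029 ] 0.029
spL [ 0.3964 -0.1647  0.029 ] 0.029
jar scene [0.5497 0.1003 0.085 ]
[[ 0.23256296 -0.97257971 -0.00178165 -0.57398991]
 [-0.93106123 -0.22316386  0.28865701 -0.03702234]
 [-0.28113956 -0.0654721  -0.95743091  0.38022153]
 [ 0.          0.          0.          1.        ]]
```

```bash
cat >> h.py <<'E'
from scipy.spatial.transform import Rotation as Ro
def Y(yaw,tilt=0): # tool down, yaw in deg, then tilt deg about tool y
    return Ro.from_euler("z",yaw,degrees=True)*Ro.from_euler("x",180,degrees=True)*Ro.from_euler("y",tilt,degrees=True)
def now():
    o=telemetry.get_obs(); return np.array(o["ee_pos"]),Ro.from_euler("xyz",o["ee_rot"],degrees=True)
def plan(wps,start=None,vmax=.036):
    """wps: (pos,R,opening cm[,min rows])"""
    p,R=start or now(); out=[]
    for w in wps:
        q,S,g=np.array(w[0],float),w[1],w[2]
        rv=(R.inv()*S).as_rotvec(); n=int(max(np.ceil(np.linalg.norm(q-p)/vmax),np.ceil(np.linalg.norm(rv)/.115),w[3] if len(w)>3 else 1))
        p0,R0=p,R
        for i in range(1,n+1):
            d=R.inv().apply(p0+(q-p0)*i/n-p); T=R0*Ro.from_rotvec(rv*i/n); t=(R.inv()*T).as_rotvec()
            r=np.r_[g,(d*100).round(2),t.round(3)]; out.append(r)
            p=p+R.apply(r[1:4]/100); R=R*Ro.from_rotvec(r[4:])
    for i in range(0,len(out),5): print("["+",  ".join(",".join(f"{x+0:g}" for x in r) for r in out[i:i+5])+"]")
    print(p.round(4),R.as_euler("xyz",degrees=True).round(2)); return p,R
E
python3 - <<'E'
from h import *
J=[.548,.0975]
plan([([*J,.15],Y(79.7),8.5),([*J,.022],Y(79.7),8.5)])
E
```

```text
[8.5,2.53,-2.46,0.21,0,0,-0.053,  8.5,2.65,-2.33,0.2,0,0,-0.052,  8.5,2.77,-2.19,0.21,0,0,-0.053,  8.5,2.88,-2.04,0.2,0,0,-0.052,  8.5,2.98,-1.88,0.21,0,0,-0.053]
[8.5,3.08,-1.72,0.2,0,0,-0.053,  8.5,3.17,-1.56,0.21,0,0,-0.052,  8.5,3.24,-1.39,0.2,0,0,-0.053,  8.5,3.31,-1.22,0.21,0,-0.001,-0.052,  8.5,3.37,-1.05,0.2,0,0,-0.053]
[8.5,3.43,-0.86,0.2,-0.001,0,-0.053,  8.5,3.46,-0.68,0.2,0,0,-0.052,  8.5,3.49,-0.5,0.2,0,0,-0.053,  8.5,3.52,-0.32,0.2,0,0,-0.052,  8.5,3.52,-0.13,0.2,0,0,-0.053]
[8.5,3.53,0.06,0.2,0,0,-0.053,  8.5,3.52,0.24,0.2,0,0,-0.052,  8.5,3.51,0.42,0.2,0,0,-0.053,  8.5,3.47,0.61,0.21,0,0,-0.052,  8.5,3.44,0.79,0.2,0,0,-0.053]
[8.5,3.39,0.97,0.2,0,0,-0.053,  8.5,3.34,1.15,0.2,0,0,-0.052,  8.5,0,0,3.2,0,0,0,  8.5,0,0,3.2,0,0,0,  8.5,0,0,3.2,0,0,0]
[8.5,0,0,3.2,0,0,0]
[0.548  0.0975 0.022 ] [-1.7999e+02 -1.0000e-02  7.9690e+01]
```

move_arm(
  moves=[8.5,2.53,-2.46,0.21,0,0,-0.053,8.5,2.65,-2.33,0.2,0,0,-0.053,8.5,2.77,-2.19,0.2,0,0,-0.053,8.5,2.88,-2.04,0.2,0,0,-0.052,8.5,2.98,-1.88,0.2,0,0,-0.053],
)

```text
time: 0.52
ee_pos: [0.2278, -0.4084, 0.1842]
ee_rot: [-179.9, -0.0, 28.6]
force: [0.3, -0.6, 0.4]
grip_width: 0.0851
finger_force: 0.0
```

move_arm(
  moves=[8.5,3.08,-1.72,0.2,0,0,-0.053,8.5,3.17,-1.56,0.2,0,0,-0.052,8.5,3.24,-1.39,0.2,0,0,-0.053,8.5,3.31,-1.22,0.2,0,0,-0.052,8.5,3.37,-1.05,0.2,0,0,-0.053],
)

```text
time: 0.93
ee_pos: [0.3219, -0.2592, 0.1745]
ee_rot: [-180.0, -0.0, 43.7]
force: [1.0, -1.0, 0.6]
grip_width: 0.0852
finger_force: 0.0
```

move_arm(
  moves=[8.5,3.43,-0.86,0.2,0,0,-0.053,8.5,3.46,-0.68,0.2,0,0,-0.052,8.5,3.49,-0.5,0.2,0,0,-0.053,8.5,3.52,-0.32,0.2,0,0,-0.052,8.5,3.52,-0.13,0.2,0,0,-0.053],
)

```text
time: 1.35
ee_pos: [0.4161, -0.1099, 0.1646]
ee_rot: [180.0, 0.0, 58.8]
force: [1.0, 0.5, 0.1]
grip_width: 0.0849
finger_force: 0.0
```

move_arm(
  moves=[8.5,3.53,0.06,0.2,0,0,-0.053,8.5,3.52,0.24,0.2,0,0,-0.052,8.5,3.51,0.42,0.2,0,0,-0.053,8.5,3.47,0.61,0.2,0,0,-0.052,8.5,3.44,0.79,0.2,0,0,-0.053],
)

```text
time: 1.77
ee_pos: [0.5101, 0.0394, 0.1544]
ee_rot: [-180.0, 0.0, 73.9]
force: [0.7, -0.3, 0.2]
grip_width: 0.085
finger_force: 0.0
```

move_arm(
  moves=[8.5,3.39,0.97,0.2,0,0,-0.053,8.5,3.34,1.15,0.2,0,0,-0.052,8.5,0,0,0,0,0,0],
)

```text
time: 2.02
ee_pos: [0.549, 0.102, 0.1499]
ee_rot: [-180.0, -0.1, 80.1]
force: [-1.3, 0.3, 0.4]
grip_width: 0.085
finger_force: 0.0
```

```bash
python3 - <<'E'
from h import *
c=imaging.calibration("wrist"); im=imaging.read_camera("wrist"); cv2.imwrite("pics/w1.png",im[:,:,::-1])
np.save("w1.npy",c,allow_pickle=True); print(now()[0])
for p in ([.548,.0975,.085],[.5638,.209,.078],[.5597,.1893,.078]): print(proj("wrist",p,c))
E
```

```text
[0.54772327 0.09990926 0.14980202]
[314.5 247.8]
[309.   81.1]
[308.2 113.6]
```

View pics/w1.png

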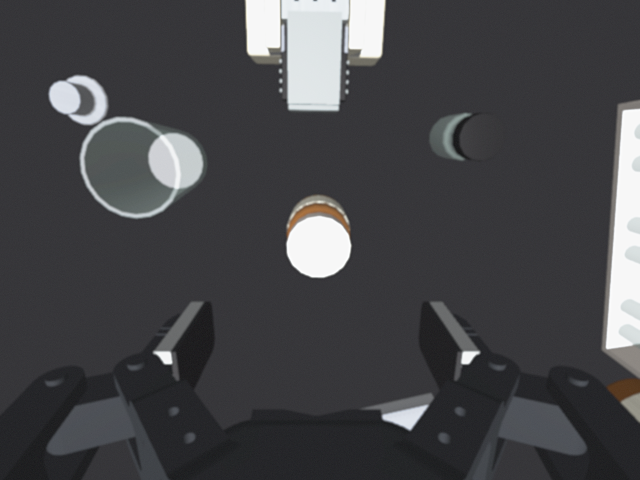

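Wrist view: jar cap centre at (319,246), nose tip top edge at (314,105), buttons spanning x 280–349 at rows 40–95 (mid 314.5). Nose axis is vertical in the picture, so the yaw is right.

```bash
python3 - <<'E'
from h import *
c=np.load("w1.npy",allow_pickle=True).item()
for s,u,v,z in (("jar",319,246,.085),("tip",314,104,.078),("tiplow",314,109,.055),("btn mid",314.5,70,.066),("noseback",317,12,.078),("btnL0",281,95,.066),("btnR0",348,95,.066)): print(s,ray("wrist",u,v,z,c))
print("wallL/R",ray("wrist",247,58,.066,c),ray("wrist",385,62,.066,c))
J=ray("wrist",319,246,.085,c)[:2]; print(J)
a=plan([([J[0],J[1],.022],Y(79.7),8.5)])
N=[.420,.02]
b=plan([([J[0],J[1],.036],Y(79.7),3),([*N,.036],Y(79.7),3),([*N,.022],Y(79.7),3,3)],a)
E
```

```text
jar [0.5515 0.0983 0.085 ]
tip [0.5646 0.1946 0.078 ]
tiplow [0.5642 0.1931 0.055 ]
btn mid [0.5687 0.2168 0.066 ]
noseback [0.5757 0.2471 0.078 ]
btnL0 [0.5431 0.2052 0.066 ]
btnR0 [0.5889 0.1973 0.066 ]
wallL/R [0.5251 0.2319 0.066 ] [0.6166 0.2135 0.066 ]
[0.5515 0.0983]
[8.5,-0.02,0.1,3.19,0,0,0.001,  8.5,-0.03,0.11,3.2,-0.001,0,0.002,  8.5,-0.02,0.1,3.19,0,0,0.001,  8.5,-0.03,0.1,3.2,0,0,0.001]
[0.5515 0.0983 0.022 ] [-1.7998e+02 -2.0000e-02  7.9710e+01]
[3,0,0,-1.4,0,0,0,  3,-2.01,-2.31,0,0,0,0,  3,-2.01,-2.31,0,0,0,0,  3,-2.01,-2.3,0,0,0,0,  3,-2.01,-2.31,0,0,0,0]
[3,-2.01,-2.31,0,0,0,0,  3,0,0,0.47,0,0,0,  3,0,0,0.46,0,0,0,  3,0,0,0.47,0,0,0]
[0.42  0.02  0.022] [-1.7998e+02 -2.0000e-02  7.9710e+01]
```

move_arm(
  moves=[8.5,0,0.1,3.2,0,0,0,8.5,0,0.1,3.2,0,0,0,8.5,0,0.1,3.2,0,0,0,8.5,-0.1,0.1,3.2,0,0,0,4,0,0,0,0,0,0],
  squeeze=30,
)

```text
time: 2.48
ee_pos: [0.5449, 0.0948, 0.0162]
ee_rot: [-179.3, 0.1, 79.7]
force: [-2.6, 0.0, -0.4]
grip_width: 0.075
finger_force: 0.0
```

move_arm(
  moves=[4,0,0,0,0,0,0,4,0,0,0,0,0,0,4,0,0,0,0,0,0,4,0,0,0,0,0,0,4,0,0,0,0,0,0],
)

```text
time: 2.9
ee_pos: [0.5529, 0.0955, 0.025]
ee_rot: [179.8, -0.0, 79.7]
force: [-0.5, 0.2, 5.8]
grip_width: 0.0457
finger_force: 31.3
```

```bash
python3 - <<'E'
from h import *
im=imaging.read_camera("wrist"); cv2.imwrite("pics/w2.png",im[:,:,::-1]); o=telemetry.get_obs(); print(o["ee_pos"],o["grip_width"],o["finger_force"],o["force"])
E
```

```text
[0.55291328 0.09552367 0.02498989] 0.04559770358189531 31.47997498512268 [-1.62430854  0.34272043  7.73325204]
```

View pics/w2.png

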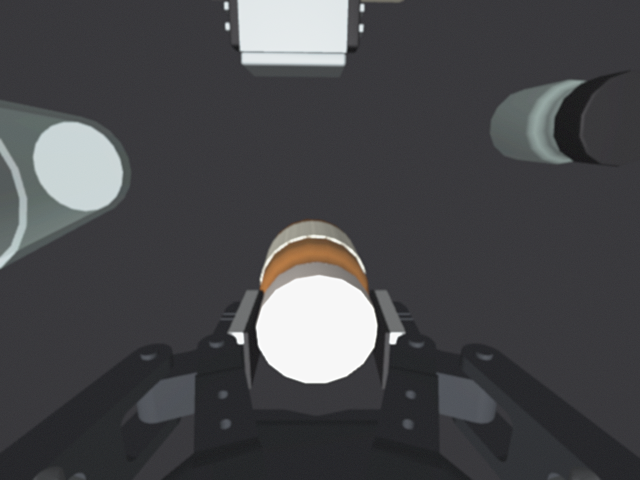

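Wrist view: jar upright between the pads, cap centre at (317,328). I'll check its offset from the pads.

```bash
python3 - <<'E'
from h import *
p,R=now(); print(p)
for u,v,z in ((317,328,.085),(247,312,.044),(395,312,.044)):
    q=ray("wrist",u,v,z); print(q,"in tool",R.inv().apply(q-p).round(4))
E
```

```text
[0.55291328 0.09552367 0.02498989]
[0.5547 0.0986 0.085 ] in tool [ 0.0034  0.0014 -0.06  ]
[0.5174 0.09   0.044 ] in tool [-0.0117 -0.0339 -0.0191]
[0.5911 0.0766 0.044 ] in tool [-0.0118  0.041  -0.0189]
```

move_arm(
  moves=[4,0,0,-0.8,0,0,0,4,0,0,-0.8,0,0,0,4,-1.0,-1.2,0,0,0,0,4,-1.8,-2.1,0,0,0,0,4,-1.9,-2.1,0,0,0,0],
)

```text
time: 3.37
ee_pos: [0.4896, 0.0589, 0.0396]
ee_rot: [179.9, -0.0, 79.8]
force: [-0.5, -0.1, -1.4]
grip_width: 0.0456
finger_force: 31.4
```

move_arm(
  moves=[4,-1.8,-2.1,0,0,0,0,4,-1.8,-2.1,0,0,0,0,4,-1.2,-1.4,0,0,0,0,4,-0.5,-0.5,0,0,0,0,4,0,0,0,0,0,0],
)

```text
time: 3.78
ee_pos: [0.4195, 0.0172, 0.0393]
ee_rot: [180.0, 0.0, 79.7]
force: [-0.1, 0.9, -1.4]
grip_width: 0.0455
finger_force: 31.4
```

move_arm(
  moves=[4,0,0,0.4,0,0,0,4,0,0,0.4,0,0,0,4,0,0,0.3,0,0,0,4,0,0,0.2,0,0,0,4,0,0,0,0,0,0],
)

```text
time: 4.2
ee_pos: [0.4204, 0.018, 0.0253]
ee_rot: [-180.0, -0.0, 79.8]
force: [0.2, -0.1, -2.4]
grip_width: 0.0458
finger_force: 31.4
```

move_arm(
  moves=[4,0,0,0.1,0,0,0,4,0,0,0.1,0,0,0,4,0,0,0,0,0,0],
)

```text
time: 4.45
ee_pos: [0.4206, 0.0178, 0.025]
ee_rot: [-180.0, 0.0, 79.8]
force: [-7.0, 1.2, 15.4]
grip_width: 0.0455
finger_force: 32.9
```

move_arm(
  moves=[8.5,0,0,-0.1,0,0,0,8.5,0,0,0,0,0,0,8.5,0,0,0,0,0,0,8.5,0,0,0,0,0,0,8.5,0,0,0,0,0,0],
)

```text
time: 4.87
ee_pos: [0.4201, 0.0177, 0.0247]
ee_rot: [-180.0, -0.0, 79.7]
force: [0.2, -0.6, 0.2]
grip_width: 0.0848
finger_force: 0.0
```

```bash
python3 - <<'E'
from h import *
print(telemetry.get_obs()["grip_width"],telemetry.get_obs()["force"])
p,R=now(); 
plan([([p[0],p[1],.15],R,8.5),([.556,.16,.16],Y(79.7),8.5),([.556,.16,.16],Y(79.7),8.5)])
E
```

```text
0.08475373142587869 [ 0.20893646 -0.60687444  0.21593721]
[8.5,0,0,-3.13,0,0,0,  8.5,0,0,-3.14,0,0,0,  8.5,0,0,-3.13,0,0,0,  8.5,0,0,-3.13,0,0,0,  8.5,2.74,1.81,-0.17,0,0,0]
[8.5,2.73,1.8,-0.17,0,0,0,  8.5,2.74,1.81,-0.16,0,0,0,  8.5,2.74,1.8,-0.17,0,0,0.001,  8.5,2.74,1.8,-0.17,0,0,0,  8.5,2.74,1.81,-0.17,0,0,0]
[8.5,0,0,0,0,0,0]
[0.556 0.16  0.16 ] [-179.99   -0.     79.69]
```

move_arm(
  moves=[8.5,0,0,-2,0,0,0,8.5,0,0,-3.5,0,0,0,8.5,0,0,-3.5,0,0,0,8.5,0,0,-3.5,0,0,0,8.5,2.7,1.8,-0.2,0,0,0],
)

```text
time: 5.28
ee_pos: [0.4457, 0.0383, 0.1595]
ee_rot: [179.3, 0.1, 79.6]
force: [1.9, -1.1, 1.2]
grip_width: 0.0849
finger_force: 0.0
```

move_arm(
  moves=[8.5,2.7,1.8,-0.2,0,0,0,8.5,2.7,1.8,-0.2,0,0,0,8.5,2.7,1.8,-0.2,0,0,0,8.5,2.7,1.8,-0.2,0,0,0,8.5,2.7,1.8,0,0,0,0],
)

```text
time: 5.7
ee_pos: [0.5564, 0.1592, 0.1599]
ee_rot: [180.0, -0.0, 79.7]
force: [1.2, -0.8, 0.5]
grip_width: 0.0851
finger_force: 0.0
```

move_arm(
  moves=[8.5,0,0,0,0,0,0,8.5,0,0,0,0,0,0],
)

```text
time: 5.87
ee_pos: [0.5554, 0.1588, 0.1588]
ee_rot: [-179.9, 0.0, 79.9]
force: [-0.8, -0.7, 0.0]
grip_width: 0.0851
finger_force: 0.0
```

```bash
python3 - <<'E'
from h import *
c=imaging.calibration("wrist"); p,R=now(); im=imaging.read_camera("wrist"); cv2.imwrite("pics/w3.png",im[:,:,::-1])
np.save("w3.npy",dict(c,p=p,R=R.as_matrix()),allow_pickle=True); print(p)
im=imaging.read_camera("top"); cv2.imwrite("pics/top1.png",im[:,:,::-1])
E
```

```text
[0.55540337 0.1588256  0.15879354]
```

View pics/w3.png

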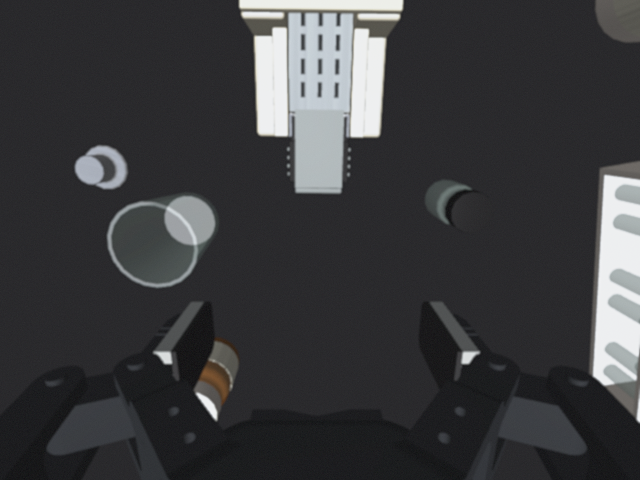

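Wrist view: jar standing upright at lower left. Nose top runs from (319,188) at the tip to (320,110) at its back, and the body middle is about (320.5,30).

```bash
python3 - <<'E'
from h import *
c=np.load("w3.npy",allow_pickle=True).item()
r=lambda u,v,z: ray("wrist",u,v,z,c)
t=r(318.5,188,.078);b=r(320,110,.078);m=r(320.5,30,.066); e=r(322.5,10,.091)
print(t,b,m,e, r(289,150,.066),r(350,150,.066), r(257,135,.066), r(381,136,.066), r(241,8,.088), r(403,11,.088))
for q in (b,m,e): d=q-t; print(np.degrees(np.arctan2(d[1],d[0])))
p=c["p"];R=Ro.from_matrix(c["R"]); print("btn mid in tool",R.inv().apply((r(289,150,.066)+r(350,150,.066))/2-p), R.as_euler("xyz",degrees=True))
E
```

```text
[0.5644 0.1943 0.078 ] [0.5748 0.2473 0.078 ] [0.5842 0.2985 0.066 ] [0.5859 0.3028 0.091 ] [0.5473 0.2244 0.066 ] [0.5923 0.2164 0.066 ] [0.5261 0.2391 0.066 ] [0.6163 0.2223 0.066 ] [0.5367 0.3136 0.088 ] [0.6351 0.2944 0.088 ]
78.89811228888748
79.24097150519835
78.79165568107352
btn mid in tool [0.06319104 0.00346946 0.09275865] [-1.79912901e+02  2.69630284e-02  7.98573709e+01]
```

```bash
python3 - <<'E'
from h import *
T=Y(79.0)
plan([([.5686,.2155,.12],T,8.5),([.5686,.2155,.043],T,8.5)],(np.array([.5558,.1590,.1593]),Y(79.75)))
E
```

```text
[8.5,2.89,0.13,1.96,0,0,0.007,  8.5,2.9,0.1,1.97,0,0,0.006,  8.5,0,0,2.57,0,0,0,  8.5,0,0,2.56,0,0,0,  8.5,0,0,2.57,0,0,0]
[0.5686 0.2155 0.043 ] [180.     0.    79.01]
```

move_arm(
  moves=[8.5,2.9,0.1,1.9,0,0,0.007,8.5,2.9,0.1,1.9,0,0,0.006,8.5,0,0,2.2,0,0,0,8.5,0,0,2.2,0,0,0,8.5,0,0,2.2,0,0,0],
  squeeze=20,
)

```text
time: 6.38
ee_pos: [0.5672, 0.2139, 0.0552]
ee_rot: [180.0, 0.0, 79.0]
force: [-0.4, 0.3, 0.6]
grip_width: 0.0848
finger_force: 0.0
```

move_arm(
  moves=[8.5,0,0,0.8,0,0,0,8.5,0,0,0.4,0,0,0,8.5,0,0,0,0,0,0],
)

```text
time: 6.63
ee_pos: [0.5673, 0.2137, 0.0436]
ee_rot: [-179.9, 0.0, 78.9]
force: [-0.5, -0.8, -0.2]
grip_width: 0.0849
finger_force: 0.0
```

move_arm(
  moves=[4.4,0.1,0.1,0,0,0,0,4.4,0,0,0,0,0,0,4.4,0,0,0,0,0,0,4.4,0,0,0,0,0,0,3,0,0,0,0,0,0],
)

```text
time: 7.05
ee_pos: [0.5694, 0.2154, 0.0445]
ee_rot: [179.9, -0.0, 79.0]
force: [0.9, -0.5, -0.6]
grip_width: 0.033
finger_force: 0.0
```

move_arm(
  moves=[2.5,0,0,0,0,0,0,2.5,0,0,0,0,0,0,2.5,0,0,0,0,0,0,2.5,0,0,0,0,0,0,2.5,0,0,0,0,0,0],
)

```text
time: 7.47
ee_pos: [0.5689, 0.2153, 0.0438]
ee_rot: [-180.0, 0.0, 79.0]
force: [0.7, 0.2, -0.5]
grip_width: 0.0253
finger_force: 0.0
```

```bash
python3 - <<'E'
from h import *
im=imaging.read_camera("wrist"); cv2.imwrite("pics/w4.png",im[:,:,::-1]); o=telemetry.get_obs(); print(o["ee_pos"],o["grip_width"],o["finger_force"],o["force"])
E
```

```text
[0.56897409 0.21530776 0.04375014] 0.024904060435099438 0.0 [-0.49364236  0.72958191  0.02470306]
```

View pics/w4.png

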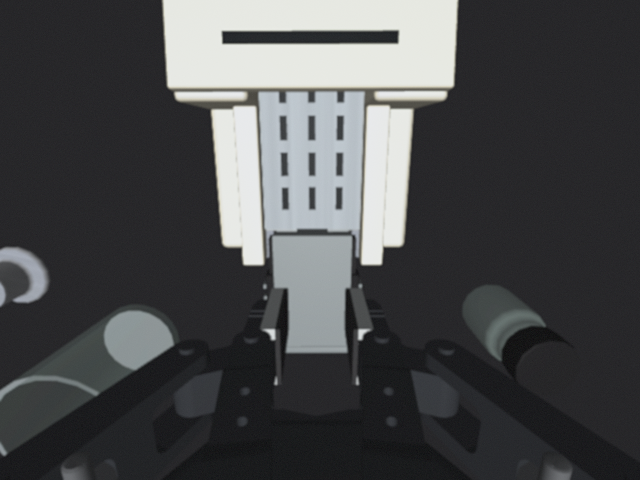

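The pads are drawn in front of the nose tip, overlapping its edges. They look like they may be beyond the tip or above it, so I'll check against projections.

```bash
python3 - <<'E'
from h import *
c=imaging.calibration("wrist"); V=c["view"]; p,R=now(); cam=-V[:3,:3].T@V[:3,3]
print("cam in tool",R.inv().apply(cam-p), "view dir", R.inv().apply(V[2,:3]))
for y in (-.0125,-.017): 
  for z in (0,-.019,-.035): print(y,z,proj("wrist",p+R.apply([0,y,z]),c),proj("wrist",p+R.apply([-.011,y,z]),c),proj("wrist",p+R.apply([.011,y,z]),c))
for v,z in ((350,.078),(345,.078),(358,.055),(235,.078)): q=ray("wrist",313,v,z,c); print(v,z,q,R.inv().apply(q-p))
a=ray("wrist",274,300,.078,c);b=ray("wrist",352,300,.078,c);print(np.linalg.norm(a-b),R.inv().apply(a-p),R.inv().apply(b-p))
E
python3 - <<'E'
import sys; sys.path.insert(0,".")
from h import *
im=cv2.imread("pics/w4.png")[:,:,::-1]; crop(im,230,210,180,180,3,"../pics/w4c.png")
E
```

```text
cam in tool [ 0.07413467  0.00107074 -0.17958362] view dir [-2.88508988e-01 -3.22926112e-04  9.57477133e-01]
-0.0125 0 [291.5 276. ] [291.9 294.3] [291.1 257. ]
-0.0125 -0.019 [289.  290.6] [289.4 310.6] [288.5 269.9]
-0.0125 -0.035 [286.3 305.6] [286.9 327.1] [285.7 283.2]
-0.017 0 [283.3 275.9] [283.8 294.3] [282.8 257. ]
-0.017 -0.019 [279.9 290.6] [280.5 310.6] [279.2 269.9]
-0.017 -0.035 [276.4 305.6] [277.1 327.1] [275.6 283.1]
350 0.078 [0.564  0.1922 0.078 ] [-0.02363334 -0.00047469 -0.03424913]
345 0.078 [0.5645 0.1948 0.078 ] [-0.0209857  -0.00047996 -0.03424921]
358 0.055 [0.5598 0.172  0.055 ] [-0.04426291 -0.00074278 -0.0112485 ]
235 0.078 [0.5749 0.2478 0.078 ] [ 0.03302495 -0.00038335 -0.03425085]
0.035340911137094415 [ 0.00238892 -0.01806282 -0.03424945] [ 0.00243272  0.01727807 -0.0342504 ]
```

```bash
ls pics; python3 -c "
import cv2;from h import crop
crop(cv2.imread('pics/w4.png')[:,:,::-1],240,220,150,180,3,'w4c.png')"
```

```text
c1.png
c2.png
scene0.png
top0.png
top1.png
w1.png
w2.png
w3.png
w4.png
w4c.png
```

View pics/w4c.png

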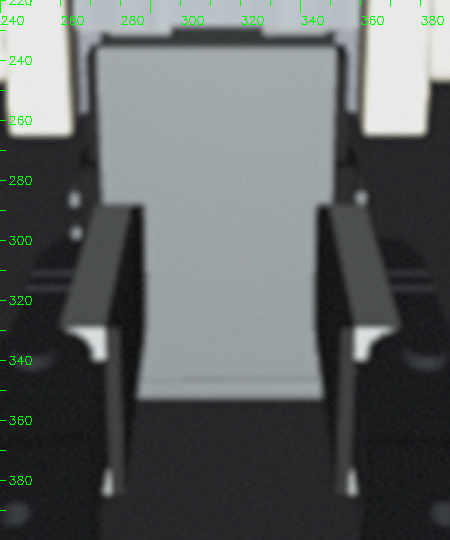

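The pads closed above the nose. The fingertips occlude the nose top, and there was no contact even at a 25 mm opening. The real tips sit roughly 35 mm higher than the reported TCP, which also explains the jar reading: it was held at the shoulder. I'll open and go down in steps.

move_arm(
  moves=[8.5,0,0,0,0,0,0,8.5,0,0,0,0,0,0,8.5,0,0,0,0,0,0,8.5,0,0,0,0,0,0,8.5,0,0,0,0,0,0],
)

```text
time: 7.93
ee_pos: [0.569, 0.2153, 0.0438]
ee_rot: [180.0, 0.0, 79.0]
force: [-0.1, -0.2, 1.4]
grip_width: 0.0832
finger_force: 0.0
```

move_arm(
  moves=[8.5,0,0,0.7,0,0,0,8.5,0,0,0.7,0,0,0,8.5,0,0,0.6,0,0,0,8.5,0,0,0,0,0,0,8.5,0,0,0,0,0,0],
)

```text
time: 8.35
ee_pos: [0.5682, 0.2152, 0.0227]
ee_rot: [-179.9, 0.0, 79.0]
force: [-0.1, -1.1, 0.3]
grip_width: 0.0851
finger_force: 0.0
```

move_arm(
  moves=[4.8,0,0,0,0,0,0,4.8,0,0,0,0,0,0,4.8,0,0,0,0,0,0,4.8,0,0,0,0,0,0,4.8,0,0,0,0,0,0],
)

```text
time: 8.77
ee_pos: [0.5691, 0.2154, 0.0241]
ee_rot: [180.0, -0.0, 79.0]
force: [-0.7, -0.4, -0.1]
grip_width: 0.0477
finger_force: 0.0
```

```bash
python3 - <<'E'
from h import *
im=imaging.read_camera("wrist"); o=telemetry.get_obs(); print(o["ee_pos"],o["grip_width"],o["finger_force"],o["force"])
im2=imaging.read_camera("scene")
a=im[180:420,200:430]; b=im2[255:345,325:415]
L=cv2.resize(a,None,fx=2,fy=2,interpolation=cv2.INTER_CUBIC); Rr=cv2.resize(b,(330,330),interpolation=cv2.INTER_CUBIC)
out=np.zeros((480,790,3),np.uint8); out[:480,:460]=L; out[:330,460:790]=Rr
cv2.imwrite("pics/w5.png",out[:,:,::-1])
E
```

```text
[0.56914562 0.21532496 0.02401282] 0.04786641021212175 0.0 [0.62425362 0.93084223 0.63940004]
```

move_arm(
  moves=[4.0,0,0,0,0,0,0,4.0,0,0,0,0,0,0,4.0,0,0,0,0,0,0],
)

```text
time: 9.12
ee_pos: [0.5691, 0.2153, 0.0241]
ee_rot: [180.0, 0.0, 79.0]
force: [-1.0, -0.5, 3.0]
grip_width: 0.0403
finger_force: 3.8
```

move_arm(
  moves=[3.6,0,0,0,0,0,0,3.2,0,0,0,0,0,0,3.2,0,0,0,0,0,0,3.2,0,0,0,0,0,0],
)

```text
time: 9.45
ee_pos: [0.5684, 0.2151, 0.0241]
ee_rot: [-179.9, 0.0, 79.0]
force: [-4.0, -2.5, 6.7]
grip_width: 0.0333
finger_force: 19.9
```

The buttons were felt: 3.8 N at 40 mm, and flush at 33 mm. Only the pad tips are on them, so I'll reopen and go about 17 mm deeper.

move_arm(
  moves=[6.0,0,0,0,0,0,0,6.0,0,0,0,0,0,0,6.0,0,0,0,0,0,0,6.0,0,0,0,0,0,0,6.0,0,0,0.5,0,0,0],
)

```text
time: 9.87
ee_pos: [0.5699, 0.2155, 0.0194]
ee_rot: [179.9, -0.0, 79.0]
force: [-0.6, -0.3, 0.5]
grip_width: 0.0602
finger_force: 0.0
```

move_arm(
  moves=[6.0,0,0,0.6,0,0,0,6.0,0,0,0.6,0,0,0,6.0,0,0,0,0,0,0,6.0,0,0,0,0,0,0],
)

```text
time: 10.2
ee_pos: [0.5682, 0.2151, 0.0058]
ee_rot: [-179.9, 0.0, 79.0]
force: [0.5, -0.0, -0.4]
grip_width: 0.06
finger_force: 0.0
```

```bash
python3 - <<'E'
from h import *
im=imaging.read_camera("wrist"); o=telemetry.get_obs(); print(o["ee_pos"],o["grip_width"],o["finger_force"],o["force"])
im2=imaging.read_camera("scene")
a=im[180:420,200:430]; b=im2[255:345,325:415]
L=cv2.resize(a,None,fx=2,fy=2,interpolation=cv2.INTER_CUBIC); Rr=cv2.resize(b,(330,330),interpolation=cv2.INTER_CUBIC)
out=np.zeros((480,790,3),np.uint8); out[:480,:460]=L; out[:330,460:790]=Rr
cv2.imwrite("pics/w5.png",out[:,:,::-1])
E
```

```text
[0.56865094 0.21525659 0.00628904] 0.06031347449413535 0.0 [-0.40241913 -0.75814808  0.18290304]
```

View pics/w5.png

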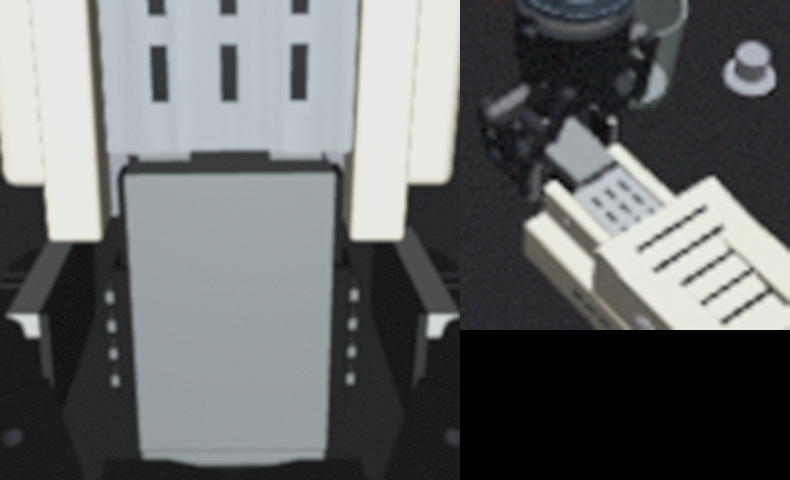

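The nose and its buttons sit between the pads with no contact. Closing now.

move_arm(
  moves=[4.4,0,0,-0.2,0,0,0,4.2,0,0,0,0,0,0,3.8,0,0,0,0,0,0,3.2,0,0,0,0,0,0,3.0,0,0,0,0,0,0],
  squeeze=25,
)

```text
time: 10.72
ee_pos: [0.5684, 0.2152, 0.0096]
ee_rot: [-179.9, 0.0, 79.0]
force: [-5.6, -2.6, 7.9]
grip_width: 0.0339
finger_force: 24.5
```

move_arm(
  moves=[3.0,0,0,0,0,0,0,3.0,0,0,0,0,0,0,3.0,0,0,0,0,0,0],
)

```text
time: 10.97
ee_pos: [0.5684, 0.2152, 0.0096]
ee_rot: [-179.9, 0.0, 79.0]
force: [-6.1, -1.1, 7.6]
grip_width: 0.0334
finger_force: 24.5
```

```bash
cat >> h.py <<'E'
C0=None
def lift_plan(stages,P0,prev=(0,0,0),yaw=79.0,c=-.032,g=2.5,vmax=.03):
    """stages (d mm, r mm, tilt deg[,minrows]); P0=TCP at the untouched cassette, reported"""
    ax=np.array([np.cos(np.radians(yaw)),np.sin(np.radians(yaw)),0])
    def pose(d,r,t):
        a=np.radians(t); X=.185-d/1000-.185*np.cos(a)+c*np.sin(a); Z=r/1000+.185*np.sin(a)+c*(np.cos(a)-1)
        return np.array(P0)+ax*X+[0,0,Z],Y(yaw,-t)
    return plan([(*pose(*s[:3]),g,*s[3:]) for s in stages],pose(*prev),vmax)
E
python3 - <<'E'
from h import *
P0=now()[0]; print(P0); P0=[.5688,.2153,.008]
lift_plan([(.5,0,4,3),(1,0,5.5),(2,0,7.5,2)],P0); print()
lift_plan([(20,2,7.5),(45,5,7),(80,9,6.5),(100,13,6),(115,18,5),(135,24,3),(180,28,0)],P0,(2,0,7.5))
E
```

```text
[0.56836346 0.21520328 0.00956551]
[2.5,-0.08,0,-0.43,0,-0.023,0,  2.5,-0.08,0,-0.43,0,-0.024,0,  2.5,-0.1,0,-0.43,0,-0.023,0,  2.5,-0.13,0,-0.48,0,-0.026,0,  2.5,-0.1,0,-0.32,0,-0.017,0]
[2.5,-0.1,0,-0.32,0,-0.018,0]
[0.5679 0.2108 0.0324] [180.     7.51  79.  ]

[2.5,-1.81,0,0.04,0,0,0,  2.5,-2.49,0,0.19,0,0.009,0,  2.5,-1.75,0,0.09,0,0.004,0,  2.5,-1.74,0,0.09,0,0.004,0,  2.5,-2.01,0,-0.01,0,0.009,0]
[2.5,-1.48,0,-0.02,0,0.018,0,  2.5,-1.93,0,0.22,0,0.035,0,  2.5,-2.16,0,0.4,0,0.026,0,  2.5,-2.17,0,0.34,0,0.026,0]
[0.5344 0.0386 0.036 ] [ 1.8e+02 -1.0e-02  7.9e+01]
```

Both catches are flush (33.4 mm). Now a firmer grip and the tilted lift.

move_arm(
  moves=[2.5,0,-0.05,0,0,0,0,2.5,0,0,0,0,0,0,2.5,-0.08,0,-0.43,0,-0.023,0,2.5,-0.08,0,-0.43,0,-0.024,0,2.5,0,0,0,0,0,0],
  squeeze=70,
)

```text
time: 11.38
ee_pos: [0.5682, 0.2144, 0.018]
ee_rot: [180.0, 2.8, 79.0]
force: [-0.6, -0.1, -1.5]
grip_width: 0.0329
finger_force: 69.6
```

move_arm(
  moves=[2.5,-0.1,0,-0.43,0,-0.023,0,2.5,-0.13,0,-0.48,0,-0.026,0,2.5,-0.1,0,-0.32,0,-0.017,0,2.5,-0.1,0,-0.32,0,-0.018,0,2.5,0,0,0,0,0,0],
)

```text
time: 11.8
ee_pos: [0.5677, 0.2114, 0.0336]
ee_rot: [180.0, 7.6, 79.0]
force: [-0.7, 0.7, -0.3]
grip_width: 0.0329
finger_force: 69.7
```

move_arm(
  moves=[2.5,-0.9,0,0.02,0,0,0,2.5,-0.9,0,0.02,0,0,0,2.5,0,0,0,0,0,0],
)

```text
time: 12.05
ee_pos: [0.5637, 0.1913, 0.035]
ee_rot: [-180.0, 7.6, 78.9]
force: [-1.2, -0.5, -1.6]
grip_width: 0.0323
finger_force: 69.7
```

move_arm(
  moves=[2.5,-2.5,0,0.19,0,0.009,0,2.5,-1.75,0,0.09,0,0.004,0,2.5,-1.75,0,0.09,0,0.005,0,2.5,0,0,0,0,0,0],
)

```text
time: 12.38
ee_pos: [0.5523, 0.1311, 0.0391]
ee_rot: [-180.0, 6.5, 78.8]
force: [0.2, 0.2, -2.1]
grip_width: 0.0332
finger_force: 69.8
```

move_arm(
  moves=[2.5,-2.0,0,0,0,0.009,0,2.5,-1.5,0,0,0,0.018,0,2.5,0,0,0,0,0,0],
)

```text
time: 12.63
ee_pos: [0.546, 0.0978, 0.0431]
ee_rot: [180.0, 4.9, 78.8]
force: [2.4, -0.3, -1.6]
grip_width: 0.0332
finger_force: 69.8
```

```bash
python3 - <<'E'
from h import *
o=telemetry.get_obs(); print(o["moment"],o["force"])
p,R=now(); ax=np.array([np.cos(np.radians(79)),np.sin(np.radians(79)),0])
plan([(p-ax*.06+[0,0,.05],Y(79,-2),2.5,3),([.56,-.03,.12],Y(82),2.5),([.5929,-.3306,.10],Y(95.2),2.5),([.5929,-.3306,-.008],Y(95.2),2.5)],vmax=.033)
E
```

```text
[-0.06744067 -0.02263402  0.02155634] [ 2.37253765 -0.28385299 -1.62529677]
[2.5,-2.14,0.01,-1.49,0,0.017,-0.001,  2.5,-2.11,0,-1.52,0,0.017,-0.001,  2.5,-2.08,0,-1.56,0,0.017,-0.001,  2.5,-2.12,1.27,-0.83,0,0.012,-0.017,  2.5,-2.14,1.23,-0.85,0,0.011,-0.018]
[2.5,-2.14,1.2,-0.87,-0.001,0.012,-0.017,  2.5,-2.93,0.74,0.2,0,0,-0.023,  2.5,-2.95,0.68,0.2,0,0,-0.023,  2.5,-2.96,0.61,0.2,0,0,-0.023,  2.5,-2.98,0.54,0.2,0,0,-0.023]
[2.5,-2.98,0.47,0.2,0,0,-0.023,  2.5,-3,0.41,0.2,0,0,-0.023,  2.5,-3.01,0.33,0.2,0,0,-0.023,  2.5,-3.01,0.26,0.2,0,0,-0.023,  2.5,-3.02,0.2,0.2,0,0,-0.023]
[2.5,-3.02,0.13,0.2,0,0,-0.023,  2.5,0,0,2.7,0,0,0,  2.5,0,0,2.7,0,0,0,  2.5,0,-0.01,2.7,0,0,0,  2.5,0,0,2.7,0,0,0]
[ 0.5929 -0.3306 -0.008 ] [179.98   0.    95.17]
```

move_arm(
  moves=[2.5,-1.5,0,-2.0,0,0.017,0,2.5,-2.4,0,-1.5,0,0.017,0,2.5,-2.4,0,-1.1,0,0.017,0,2.5,-2.1,1.3,-0.8,0,0.012,-0.017,2.5,-2.1,1.2,-0.9,0,0.011,-0.017],
)

```text
time: 13.05
ee_pos: [0.5519, -0.0042, 0.1119]
ee_rot: [180.0, 0.6, 81.0]
force: [0.8, 0.3, -2.4]
grip_width: 0.0332
finger_force: 70.2
```

move_arm(
  moves=[2.5,-2.1,1.2,-0.9,0,0.012,-0.017,2.5,-2.9,0.7,0.2,0,0,-0.023,2.5,-2.9,0.7,0.2,0,0,-0.023,2.5,-2.9,0.6,0.2,0,0,-0.023,2.5,-3.0,0.5,0.2,0,0,-0.023],
)

```text
time: 13.47
ee_pos: [0.5732, -0.1461, 0.1124]
ee_rot: [-180.0, -0.0, 87.2]
force: [0.1, 0.5, -0.8]
grip_width: 0.0333
finger_force: 70.2
```

move_arm(
  moves=[2.5,-3.0,0.5,0.2,0,0,-0.023,2.5,-3.0,0.4,0.2,0,0,-0.023,2.5,-3.0,0.3,0.2,0,0,-0.023,2.5,-3.0,0.3,0.2,0,0,-0.023,2.5,-3.0,0.2,0.2,0,0,-0.023],
)

```text
time: 13.88
ee_pos: [0.5897, -0.2965, 0.102]
ee_rot: [-180.0, -0.0, 93.8]
force: [0.5, 0.0, -1.3]
grip_width: 0.0331
finger_force: 70.1
```

move_arm(
  moves=[2.5,-3.0,0.1,0.2,0,0,-0.023,2.5,0,0,0,0,0,0,2.5,0,0,0,0,0,0,2.5,0,0,0,0,0,0],
)

```text
time: 14.22
ee_pos: [0.5922, -0.3244, 0.0997]
ee_rot: [-179.9, -0.1, 95.1]
force: [0.2, -0.5, -2.6]
grip_width: 0.0328
finger_force: 70.3
```

```bash
python3 - <<'E'
from h import *
o=telemetry.get_obs(); print(o["moment"],o["force"],o["ee_pos"],o["ee_rot"],o["time"])
for n in ("top","scene","wrist"):
    np.save(f"f_{n}.npy",dict(imaging.calibration(n)),allow_pickle=True); cv2.imwrite(f"pics/f_{n}.png",imaging.read_camera(n)[:,:,::-1])
# where cassette should appear in scene view if flat
p,R=now(); 
c=imaging.calibration("scene"); t0=cv2.imread("pics/top0.png"); t1=cv2.imread("pics/f_top.png")
# scene: dark/light profile printing of tilt: project body corners
for s in (-.075,.075,.132):
  for w in (-.022,.022): print(s,w,proj("scene",p+R.apply([.110-s,w,-.032]),c),proj("scene",p+R.apply([.110-s,w,-.058]),c))
E
```

```text
[-0.15626869 -0.02800912 -0.03189397] [ 0.16362629 -0.50869784 -2.59940064] [ 0.59222227 -0.324379    0.09972204] [-1.79927902e+02 -7.07241485e-02  9.50555739e+01] 14.2167
-0.075 -0.022 [261.3 214.4] [260.4 207.2]
-0.075 0.022 [250.6 222.4] [249.5 215.2]
0.075 -0.022 [224.5 195.4] [223.2 188.3]
0.075 0.022 [213.6 202.6] [212.2 195.5]
0.132 -0.022 [211.5 188.7] [210.  181.7]
0.132 0.022 [200.6 195.6] [199.  188.6]
```

```bash
python3 - <<'E'
from h import *
c=np.load("f_wrist.npy",allow_pickle=True).item(); p,R=now(); im=cv2.imread("pics/f_wrist.png")
g=cv2.cvtColor(im,cv2.COLOR_BGR2GRAY).astype(int)
for x in (.185,.15,.12,.1,.08,.06,.04): 
  a=proj("wrist",p+R.apply([x,-.022,-.058]),c);b=proj("wrist",p+R.apply([x,.022,-.058]),c); print(x,a,b)
for sv in range(-6,7,3): # sag deg: predicted width at some rows
  S=Ro.from_euler("y",sv,degrees=True); row=[]
  for x in np.linspace(.036,.185,150):
    q=S.apply([x,0,-.058+.060])-np.array([0,0,.060]); q1=proj("wrist",p+R.apply(q+[0,-.022,0]),c);q2=proj("wrist",p+R.apply(q+[0,.022,0]),c); row.append((q1[1],q1[0],q2[0]))
  row=np.array(row); o=np.argsort(row[:,0]); print(sv,[(v,np.interp(v,row[o,0],row[o,1]).round(1),np.interp(v,row[o,0],row[o,2]).round(1)) for v in (10,60,110,160)],"noserear",row[0,0],"end",row[-1,0])
for v in (10,60,110,160): print(v,g[v,180:450:6].tolist())
print("col315",g[0:400:6,315].tolist())
E
```

```text
0.185 [ 219.7 -351.5] [ 403.9 -351.5]
0.15 [ 229.9 -162.9] [ 394.4 -162.9]
0.12 [237.1 -30.6] [387.8 -30.6]
0.1 [241.3  45.9] [384.   45.9]
0.08 [245.  114.7] [380.5 114.8]
0.06 [248.4 176.9] [377.4 177. ]
0.04 [251.5 233.4] [374.6 233.5]
-6 [(10, np.float64(246.2), np.float64(379.6)), (60, np.float64(247.8), np.float64(378.1)), (110, np.float64(249.5), np.float64(376.5)), (160, np.float64(251.1), np.float64(375.0))] noserear 242.2 end -258.2
-3 [(10, np.float64(242.9), np.float64(382.6)), (60, np.float64(245.1), np.float64(380.6)), (110, np.float64(247.2), np.float64(378.6)), (160, np.float64(249.3), np.float64(376.6))] noserear 243.0 end -301.4
0 [(10, np.float64(239.3), np.float64(385.8)), (60, np.float64(242.0), np.float64(383.3)), (110, np.float64(244.8), np.float64(380.8)), (160, np.float64(247.5), np.float64(378.3))] noserear 244.1 end -351.5
3 [(10, np.float64(235.6), np.float64(389.2)), (60, np.float64(238.9), np.float64(386.1)), (110, np.float64(242.2), np.float64(383.1)), (160, np.float64(245.4), np.float64(380.1))] noserear 245.5 end -410.6
6 [(10, np.float64(231.5), np.f
[... 669 characters left out ...]
 201, 227, 225, 224, 228, 164, 218, 230, 229, 227, 226, 140, 190, 227, 227, 226, 226, 117, 138, 227, 224, 224, 227, 205, 205, 206, 201, 121, 203, 46, 49, 48, 48, 49]
160 [108, 227, 227, 68, 228, 228, 63, 224, 229, 60, 203, 204, 225, 226, 223, 226, 78, 105, 228, 228, 227, 225, 74, 147, 226, 226, 226, 228, 70, 177, 225, 225, 226, 217, 206, 206, 207, 90, 200, 116, 47, 48, 49, 48, 48]
col315 [226, 76, 76, 74, 74, 74, 76, 223, 225, 226, 81, 77, 79, 78, 78, 76, 227, 226, 224, 78, 79, 78, 78, 76, 227, 226, 196, 77, 76, 76, 76, 163, 226, 227, 71, 69, 69, 66, 160, 226, 226, 226, 145, 79, 180, 198, 199, 199, 197, 196, 197, 196, 195, 193, 194, 193, 191, 192, 190, 190, 190, 190, 189, 190, 191, 188, 177]
```

```bash
python3 - <<'E'
import cv2
g=cv2.cvtColor(cv2.imread("pics/f_wrist.png"),cv2.COLOR_BGR2GRAY).astype(int)
for v in (10,60,110,160,200): print(v,g[v,228:262].tolist(),g[v,366:398].tolist())
E
```

```text
10 [201, 201, 199, 201, 200, 200, 200, 200, 201, 200, 197, 190, 202, 223, 227, 226, 226, 227, 227, 227, 227, 227, 227, 226, 226, 225, 224, 223, 222, 223, 223, 223, 224, 224] [225, 224, 223, 224, 224, 223, 224, 224, 224, 224, 225, 226, 227, 227, 228, 229, 227, 222, 214, 198, 200, 204, 204, 205, 204, 204, 204, 204, 204, 204, 204, 205]
60 [89, 120, 168, 199, 207, 206, 206, 205, 207, 206, 206, 206, 205, 206, 208, 215, 222, 226, 226, 226, 227, 227, 228, 228, 227, 227, 226, 225, 224, 224, 224, 223, 222, 224] [224, 224, 225, 225, 224, 224, 224, 224, 225, 226, 227, 227, 228, 229, 228, 223, 213, 202, 202, 206, 205, 206, 205, 206, 204, 204, 204, 204, 204, 205, 204, 204]
110 [79, 68, 59, 69, 83, 106, 154, 193, 206, 202, 203, 203, 204, 202, 203, 203, 204, 201, 201, 209, 222, 226, 226, 227, 227, 228, 227, 226, 226, 225, 225, 224, 224, 224] [224, 224, 224, 224, 224, 224, 224, 226, 227, 228, 229, 228, 227, 224, 217, 207, 205, 203, 205, 204, 204, 205, 205, 205, 205, 205, 206, 206, 206, 205, 206, 205]
160 [229, 226, 197, 134, 86, 71, 60, 64, 77, 99, 143, 186, 203, 205, 204, 203, 203, 204, 204, 203, 201, 191, 196, 219, 225, 226, 226, 227, 227, 227, 226, 226, 225, 225] [225, 224, 224, 224, 224, 225, 226, 227, 228, 227, 226, 223, 217, 208, 204, 206, 206, 206, 206, 208, 206, 206, 206, 206, 206, 206, 206, 206, 207, 207, 207, 208]
200 [225, 227, 227, 227, 227, 225, 194, 128, 80, 66, 61, 72, 88, 120, 165, 196, 204, 202, 203, 203, 203, 203, 202, 202, 203, 211, 220, 225, 226, 226, 227, 226, 225, 224] [224, 223, 223, 224, 225, 226, 226, 227, 227, 223, 207, 184, 194, 204, 203, 203, 203, 203, 204, 203, 202, 204, 203, 205, 203, 202, 204, 204, 204, 204, 203, 190]
```

```bash
python3 - <<'E'
from h import *
c=np.load("f_wrist.npy",allow_pickle=True).item(); p,R=now()
g=cv2.cvtColor(cv2.imread("pics/f_wrist.png"),cv2.COLOR_BGR2GRAY).astype(int)
q=ray("wrist",230.5,160,.029,c); print("spare edge in tool",R.inv().apply(q-p))
print(g[10,396:480:3].tolist(),g[200,380:520:4].tolist())
for u in (412,420): print(R.inv().apply(ray("wrist",u,10,.018,c)-p))
print(p)
E
```

```text
spare edge in tool [ 0.05694809 -0.05844361  0.0713045 ]
[204, 205, 204, 204, 201, 94, 99, 204, 202, 199, 54, 48, 47, 47, 49, 48, 48, 48, 48, 48, 49, 47, 48, 49, 47, 48, 47, 47] [203, 204, 203, 204, 203, 83, 195, 199, 71, 51, 50, 47, 48, 47, 48, 49, 46, 49, 49, 49, 48, 50, 49, 49, 48, 48, 50, 48, 50, 50, 48, 49, 49, 50, 49]
[0.15118861 0.06295191 0.08224309]
[0.15111849 0.0681668  0.08223792]
[ 0.59251031 -0.32358838  0.10021202]
```

Clear on both sides: about 36 mm to the spare and 40 mm to the rim, with the cassette level within about 1°. Lowering.

move_arm(
  moves=[2.5,-0.3,0,2.0,0,0,0,2.5,-0.3,0,3.0,0,0,0,2.5,0,0,3.0,0,0,0,2.5,0,0,2.2,0,0,0,2.5,0,0,1.2,0,0,0],
)

```text
time: 14.78
ee_pos: [0.5911, -0.3284, -0.0172]
ee_rot: [-179.8, -0.2, 95.2]
force: [-0.6, 0.5, -2.0]
grip_width: 0.0328
finger_force: 70.2
```

move_arm(
  moves=[2.5,0,0,0.4,0,0,0,2.5,0,0,0.2,0,0,0,2.5,0,0,0,0,0,0],
)

```text
time: 15.03
ee_pos: [0.5936, -0.3313, -0.0186]
ee_rot: [180.0, 0.1, 95.1]
force: [0.5, 0.7, -0.9]
grip_width: 0.033
finger_force: 70.2
```

move_arm(
  moves=[2.5,0,0,0.3,0,0,0,2.5,0,0,0.2,0,0,0,2.5,0,0,0,0,0,0],
)

```text
time: 15.28
ee_pos: [0.5931, -0.3314, -0.0241]
ee_rot: [180.0, 0.0, 95.1]
force: [-1.1, 0.8, -1.0]
grip_width: 0.0329
finger_force: 70.2
```

move_arm(
  moves=[2.5,0,0,0.15,0,0,0,2.5,0,0,0.1,0,0,0,2.5,0,0,0,0,0,0],
)

```text
time: 15.53
ee_pos: [0.5929, -0.3313, -0.027]
ee_rot: [-180.0, 0.0, 95.1]
force: [0.3, -0.0, -0.7]
grip_width: 0.0326
finger_force: 70.6
```

move_arm(
  moves=[2.5,0,0,0.1,0,0,0,2.5,0,0,0,0,0,0],
)

```text
time: 15.7
ee_pos: [0.593, -0.3314, -0.0272]
ee_rot: [-180.0, 0.0, 95.1]
force: [-2.3, 0.3, 6.0]
grip_width: 0.033
finger_force: 71.2
```

move_arm(
  moves=[2.5,0,0,0.1,0,0,0,2.5,0,0,0,0,0,0],
)

```text
time: 15.87
ee_pos: [0.593, -0.3315, -0.0273]
ee_rot: [-180.0, 0.0, 95.1]
force: [-5.4, 1.8, 10.5]
grip_width: 0.0333
finger_force: 71.8
```

```bash
python3 - <<'E'
from h import *
o=telemetry.get_obs(); print(o["moment"],o["force"],o["ee_pos"])
E
```

```text
[0.59950268 0.68129232 0.06868117] [-5.42133218  1.84888966 10.53475578] [ 0.59300653 -0.33151    -0.02734669]
```

The cassette is seated on the tray floor. I'll relieve the load, then open.

move_arm(
  moves=[2.5,0,0,-0.15,0,0,0,2.5,0,0,0,0,0,0,4.0,0,0,0,0,0,0,5.4,0,0,0,0,0,0,5.4,0,0,0,0,0,0],
  squeeze=20,
)

```text
time: 16.28
ee_pos: [0.5926, -0.3309, -0.0281]
ee_rot: [-179.9, -0.0, 95.1]
force: [-0.3, 0.1, 0.1]
grip_width: 0.0541
finger_force: 0.0
```

move_arm(
  moves=[5.4,0,0,0,0,0,0,5.4,0,0,0,0,0,0,5.4,0,0,-0.5,0,0,0,5.4,0,0,-1,0,0,0,5.4,0,0,-1.5,0,0,0],
)

```text
time: 16.7
ee_pos: [0.5918, -0.3303, 0.0018]
ee_rot: [-179.8, -0.1, 95.1]
force: [0.1, 0.4, 0.1]
grip_width: 0.0542
finger_force: 0.0
```

move_arm(
  moves=[5.4,0,0,-3,0,0,0,5.4,0,0,-3,0,0,0,5.4,0,0,-3,0,0,0,5.4,0,0,-3,0,0,0,5.4,0,0,0,0,0,0],
)

```text
time: 17.12
ee_pos: [0.597, -0.3342, 0.1327]
ee_rot: [179.5, 0.6, 95.1]
force: [1.0, -0.7, 1.4]
grip_width: 0.0541
finger_force: 0.0
```

```bash
python3 - <<'E'
from h import *
print(telemetry.get_obs()["force"])
im=imaging.read_camera("top"); w=imaging.read_camera("wrist"); cv2.imwrite("pics/e_top.png",im[:,:,::-1]); cv2.imwrite("pics/e_w.png",w[:,:,::-1])
c=imaging.calibration("wrist"); p,R=now(); g=cv2.cvtColor(w,cv2.COLOR_RGB2GRAY).astype(int)
# predicted body corners if seated
q0=np.array([.593,-.3315,0]);A=Y(95.1)
for s in (.035,.185):
  for y in (-.022,.022): print(proj("wrist",q0+A.apply([s,y,0])+[0,0,.029],c), proj("top",q0+A.apply([s,y,0])+[0,0,.029]))
for v in (40,100,160): print(v,[(i,g[v,i]) for i in range(200,440,4)])
b=cv2.cvtColor(cv2.imread("pics/top0.png"),cv2.COLOR_BGR2GRAY).astype(int); e=cv2.cvtColor(im,cv2.COLOR_RGB2GRAY).astype(int)
d=abs(e-b); print("spares diff",[(n,int((d[y0:y1,x0:x1]>40).sum())) for n,y0,y1,x0,x1 in (("U",238,262,372,450),("L",266,292,380,466),("beaker",254,288,240,272),("vial",172,194,260,280),("flange",287,306,225,244),("wrench",240,275,55,128),("driver",268,290,484,562))])
# amber/white-cap jar in top
hsv=cv2.cvtColor(im,cv2.COLOR_RGB2HSV); m=cv2.inRange(hsv,(5,100,60),(20,255,255)); m[:140]=0; n,l,s,ce=cv2.connectedComponentsWithStats(m); print(s[1:][s[1:,4]>8],ce[1:][s[1:,4]>8], proj("top",[.420,.018,.06]))
E
```

```text
[ 0.98419165 -0.65259687  1.36215216]
[284.5 184.9] [434.3 226.6]
[340.8 184.9] [432.4 211. ]
[278.7 -43.9] [379.5 230. ]
[345.6 -43.7] [378.  214.2]
40 [(200, np.int64(231)), (204, np.int64(233)), (208, np.int64(228)), (212, np.int64(232)), (216, np.int64(228)), (220, np.int64(229)), (224, np.int64(199)), (228, np.int64(75)), (232, np.int64(184)), (236, np.int64(215)), (240, np.int64(216)), (244, np.int64(215)), (248, np.int64(215)), (252, np.int64(216)), (256, np.int64(216)), (260, np.int64(216)), (264, np.int64(215)), (268, np.int64(216)), (272, np.int64(215)), (276, np.int64(216)), (280, np.int64(228)), (284, np.int64(231)), (288, np.int64(231)), (292, np.int64(92)), (296, np.int64(228)), (300, np.int64(233)), (304, np.int64(233)), (308, np.int64(163)), (312, np.int64(184)), (316, np.int64(232)), (320, np.int64(230)), (324, np.int64(222)), (328, np.int64(119)), (332, np.int64(231)), (336, np.int64(230)), (340, np.int64(225)), (344, np.int64(216)), (348, np.int64(216)), (352, np.int64(216)), (356, np.int64(215)), (360, np.int64(216)), (364, np.int64(216)), (368, np.int64(216)), (3
[... 2580 characters left out ...]
), (364, np.int64(214)), (368, np.int64(215)), (372, np.int64(213)), (376, np.int64(215)), (380, np.int64(214)), (384, np.int64(215)), (388, np.int64(169)), (392, np.int64(157)), (396, np.int64(204)), (400, np.int64(115)), (404, np.int64(52)), (408, np.int64(49)), (412, np.int64(51)), (416, np.int64(50)), (420, np.int64(50)), (424, np.int64(49)), (428, np.int64(50)), (432, np.int64(52)), (436, np.int64(51))]
spares diff [('U', 850), ('L', 1676), ('beaker', 313), ('vial', 0), ('flange', 118), ('wrench', 0), ('driver', 261)]
[[380 140  13   4  18]
 [156 190   9   7  49]
 [151 206   9   7  53]] [[385.11111111 141.94444444]
 [159.69387755 192.95918367]
 [155.22641509 209.        ]] [316.7 276.9]
```

The wrist view matches the seated prediction, within a pixel or two in width. I'll settle and hand in.

move_arm(
  moves=[5.4,0,0,-1,0,0,0,5.4,0,0,0,0,0,0,5.4,0,0,0,0,0,0,5.4,0,0,0,0,0,0],
)

```text
time: 17.55
ee_pos: [0.5924, -0.3307, 0.1313]
ee_rot: [-179.9, -0.1, 95.1]
force: [0.1, -0.6, -0.7]
grip_width: 0.0539
finger_force: 0.0
```

```bash
python3 -c "
from rig import ticket; print(ticket.sign_off())"
```

```text
the job is handed in; nothing more can be done
None
```

The job is handed in, with no verdict returned: the spent cassette lies flat in the tray's free place with its nose towards -y, and the jar was moved about 15 cm aside and last seen upright; the arm blocked the top camera at the end, so I did not re-check the jar, the spares or the bystanders after placing.

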